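# Sieve the large finial balls out of the tray with the slotted scoop

## Robot

A 6-joint arm with a two-finger parallel gripper is mounted at the origin on the work surface. World frame = base frame: x ahead of the robot, y to its left, z up, the work surface at z = 0. Lengths are in m, angles in rad, forces in N, time in s.
With the tool pointing down it reaches from about 0.275 to 1 m from the base axis. Payload 8.4 kg.
Tool frame: the origin (TCP) lies between the finger pads; the fingertips stand 14 mm ahead of it and the grasp point (between the pads) lies 5 mm behind it; z points along the fingers, y is the line along which they close (so a half turn about z gives the same grasp; the last joint's range is limited). The gripper opens to 85 mm and grips with 20 to 120 N. Pads are 22 mm wide; open, the fingers measure 114 mm over their backs; the gripper's body (76 mm by 85 mm) begins 54 mm behind the grasp point. The pads swing forward as they close: fully open they stand 13 mm farther back than shut.
Start: joints at [1.243, 0.353, 1.633, -0, 1.155, -0.002], TCP at [0.2, 0.592, 0.245] pointing down, gripper open.
Joint ranges: [-2.63, 2.63], [-0.92, 2.1], [0.06, 2.66], [-1.3, 4.44], [0, 2.69], [-3.02, 3.02]. Speed limits (rad/s): [2.22, 2.22, 2.79, 3.14, 3.14, 3.14].

## Interface

Orientations are given as a unit quaternion [w, x, y, z].
In Python, from cell import bot gives the robot as it stands.
- The arm moves only by the tool arm_command, never from a script. Its argument "series" is text: rows parted by semicolons, each of 6 numbers parted by spaces: the shift along the world's x, y, z as a fraction of full scale, then the turn, a rotation vector about the world's x, y, z as a fraction of full scale. In form: tx ty tz wx wy wz; .... A call has 1 to 10 rows; each row is the pose to reach, as a shift and turn from the pose commanded when the call began, turning the shorter way round; what a row does not reach only later rows make up. Full scale, the value 1, is 0.2 m for a shift and 2 pi rad for a turn. A row lasts 1/8 s, in which the tool goes at most 62.5 mm and 10.7 degrees, less where a joint would pass 70% of its speed; a pose out of reach is approached as far as the arm can. A call with a number of a shift or a turn outside -1 to 1 is refused whole. A call with a gripper value outside its range is refused whole. "gripper" is the closure, from 0 (fully open) to 1 (shut), set as the call begins (left out, the last holds). The fingers move at their own pace and stop on an object; "newtons" is the grip in N (left out, the last holds). Time passes only in rows, so rows that repeat a pose let the fingers close. It gives the time, the measured TCP pose, the force, the opening and the grip force at its end, in the units of the state.
- bot.observe(): the state, without advancing time (a new reading comes with each control period).
- bot.capture(name): name is "scene" or "top"; returns the picture (384x512x3 uint8, blue, green, red); there is no depth.
- bot.camera_params(name): a dict with "fx", "fy", "cx", "cy" (pixels), "T" (4x4, takes a point from camera to world coordinates). Camera axes: x right, y up, looking along -z (the intrinsics and any distortion apply to the point x, -y, -z); pixel columns grow to the right and rows downward; lengths in m; the calibration is good to about 2 mm. A picture is of the moment at which its call begins. camera_params takes no time and is no camera call.
- bot.finish_job(): hands the job in; it is judged then, once.
Trained networks look in the newest picture that a camera, given by its name, has taken for a name from the list of things; names that differ only in an ending like _2 or _b are one class to them, and where a whole thing is asked for, a point or a joint stands for the part that bears it (a point fixed in the world has none). Each returns a list of dicts, best first, with "conf" (0 to 1); they miss things now and then, are a little off and sometimes report something else, mostly with a low value. They report only what shows in the picture. A call takes as long as a camera call. They do not tell look-alikes from the thing itself.
- bot.spot_in(label, camera): "location" ([x, y, z] in m, in world coordinates, good to about 4 mm: the middle of the surface that is visible of it).
- bot.pinpoint(label, camera): "location" ([x, y, z] in m, in world coordinates, good to about 4 mm: a listed point, or the origin of a listed thing).
The state is a dict: "t": time; "qpos": joint angles; "qvel": joint speeds; "joint_efforts": joint torques, N m; "ee_pos": TCP position; "orientation": TCP orientation; "contact_force": force on the tool from outside, world axes, zero at the start; "wrist_torque": the same for the moment, N m; "grip_width": finger opening in m; "gripper_force": force on a finger pad.
Only numpy, scipy, OpenCV 4.12 (cv2) and the standard library are available. Lean on these libraries where they do the work, as an engineer would, in place of code of your own. Each camera call takes 0.05 s, during which the arm holds its last target. There are 200 camera calls.

## Task

In the wooden tray lie two large stone balls and one small one, finials for brush handles. Take the slotted scoop by its wooden grip bar, scoop up both large balls together so that the small one falls through and stays in the tray, and tip the large ones from low over the round clay dish so that they stay in it. Then set the scoop back down flat at the end of the tray where it lay; do not touch the balls with the fingers.

Things in the scene. Friction and masses are not known exactly. Their poses are not given: they have to be found in the camera images.
- scoop: Slotted steel scoop, 100 mm long, 96 wide, 107 high, about 0.25 kg. Origin: underside, below its grip; z up, -x its open front. Floor: 5 mm tines along x at y = +-14.5 and +-43.5 (24 mm slots); tips at x = -55, 40 high back wall at +46, side walls. Wooden grip bar along y, 20 thick (x), 90 long, z 83 to 107. Front 15-20 degrees up carries balls, 40 down tips them. Starts in the tray.
- tray: Fixed dark wooden tray; inside 230 mm along x, 112 mm along y; floor 6 mm and wall tops 45 mm above the table. Origin: centre of its underside, z up; the end at -x faces the robot. The scoop lies at the +x end, its front to -x, roughly aligned, 60 mm from the tray's centre; the balls lie between the tine tips and the -x end wall. Sweep until the tips are about 6 mm from that wall.
- large_1: Polished white stone ball, 36 mm across, about 64 g. Origin at its centre (its axes turn as it rolls).
- large_2: The second large ball, like the first, 36 mm across, about 64 g. Origin at its centre.
- small: Undersized white stone ball, 18 mm across, about 11 g; it passes the scoop's slots. Origin at its centre.
- dish: Empty round flat-floored clay dish, loose, 0.7 kg, 160 mm across the rim, 144 mm at the foot, 36 mm high, wall 5 mm, floor 6 mm. Origin: centre of its underside, z up.
There are look-alikes about, which are no part of the job. Leave any blue look-alike of the large_2 alone.

How it is judged:
By the outcome, as a careful person would: the job done as asked, in the order asked, and still so for the second after the job is handed in, with the robot touching nothing.
It also fails if it takes over 58 s, if anything falls off the work surface, if the arm or the gripper's body presses on something with over 40 N, if the wrist force passes 120 N, or if a joint passes its speed limit or range.

## Working session

There is one attempt and no reset: what is moved stays moved. The work goes in short steps, Python scripts to look and compute and a tool call to move; the robot and the scene stay as the last step left them, time stands still between calls to the robot, and variables do not carry over. Pictures are saved under pics/ and viewed, at most 10 in all, crops included, and the job is handed in when it is done.

Besides the shell and the picture viewer there is one more tool, called after "Request:" by a JSON object that holds its "name" and its "arguments". arm_command: Moves the arm, as the interface text tells. Its arguments: {"type":"object","properties":{"series":{"type":"string"},"gripper":{"type":"number"},"newtons":{"type":"number"}},"required":["series"]}

```bash
mkdir -p pics
cat > h.py <<'E'
import numpy as np, cv2
from cell import bot
def px(p,cam):
    c=bot.camera_params(cam); T=np.array(c["T"]); q=np.linalg.inv(T)@np.r_[p,1]
    return c["cx"]+c["fx"]*q[0]/-q[2], c["cy"]-c["fy"]*q[1]/-q[2]
def ray(u,v,z,cam):
    c=bot.camera_params(cam); T=np.array(c["T"])
    d=T[:3,:3]@np.array([(u-c["cx"])/c["fx"],-(v-c["cy"])/c["fy"],-1]); o=T[:3,3]
    return o+d*(z-o[2])/d[2]
E
python3 - <<'E'
from h import *
for n in("scene","top"):
    im=bot.capture(n); cv2.imwrite(f"pics/{n}0.png",im)
    c=bot.camera_params(n); print(n,{k:(np.round(v,3).tolist()) for k,v in c.items()})
    for l in("scoop","tray","large_1","small","dish"):
        for r in bot.pinpoint(l,n)[:5]: print(l,np.round(r["location"],3),round(r["conf"],2),np.round(px(r["location"],n)))
E
```

```text
scene {'fx': 354.28, 'fy': 354.28, 'cx': 253.92, 'cy': 184.285, 'T': [[0.719, -0.43, 0.546, 0.858], [0.695, 0.467, -0.547, -0.372], [-0.02, 0.773, 0.634, 0.461], [0.0, 0.0, 0.0, 1.0]]}
scoop [ 0.604 -0.151  0.008] 0.94 [241. 274.]
tray [ 0.544 -0.162 -0.004] 0.63 [211. 261.]
large_1 [ 0.49  -0.204  0.023] 0.98 [168. 248.]
large_1 [ 0.475 -0.161  0.025] 0.86 [183. 228.]
large_1 [ 0.486 -0.02   0.02 ] 0.68 [247. 193.]
large_1 [ 0.362 -0.182  0.021] 0.64 [137. 205.]
large_1 [ 0.366 -0.112  0.019] 0.51 [170. 189.]
small [ 0.513 -0.15   0.017] 0.64 [203. 239.]
small [ 0.478 -0.16   0.026] 0.51 [185. 228.]
dish [ 0.554  0.188 -0.   ] 0.69 [337. 168.]
top {'fx': 392.015, 'fy': 392.015, 'cx': 257.253, 'cy': 190.968, 'T': [[-0.007, 0.99, -0.139, 0.39], [-1.0, -0.007, -0.003, -0.016], [-0.004, 0.139, 0.99, 0.787], [0.0, 0.0, 0.0, 1.0]]}
scoop [ 0.606 -0.149  0.003] 0.58 [323. 139.]
tray [ 0.546 -0.168  0.002] 0.61 [333. 168.]
large_1 [ 0.488 -0.022  0.014] 0.79 [262. 196.]
large_1 [ 0.369 -0.108  0.018] 0.61 [307. 256.]
large_1 [ 0.479 -0.157  0.023] 0.57 [331. 200.]
large_1 [ 0.547 -0.006  0.016] 0.54 [253. 167.]
large_1 [ 0.488 -0.209  0.02 ] 0.52 [356. 195.]
small [ 0.508 -0.154  0.011] 0.37 [327. 186.]
dish [ 0.56   0.188 -0.002] 0.72 [159. 163.]
```

Run:
```python
import cv2,numpy as np
a=cv2.imread("pics/top0.png");b=cv2.imread("pics/scene0.png")
cv2.imwrite("pics/v1.png",cv2.resize(a,(768,576)))
c=cv2.resize(a[90:230,270:410],(400,400),interpolation=cv2.INTER_CUBIC);d=cv2.resize(b[180:320,130:270],(400,400),interpolation=cv2.INTER_CUBIC)
cv2.imwrite("pics/v2.png",np.hstack([c,d]))
```

```text
(no output)
```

View pics/v1.png

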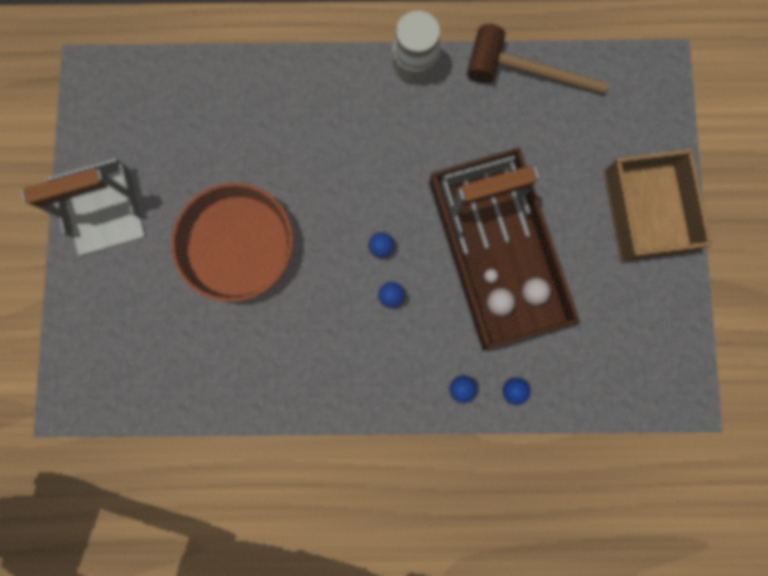

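View pics/v2.png

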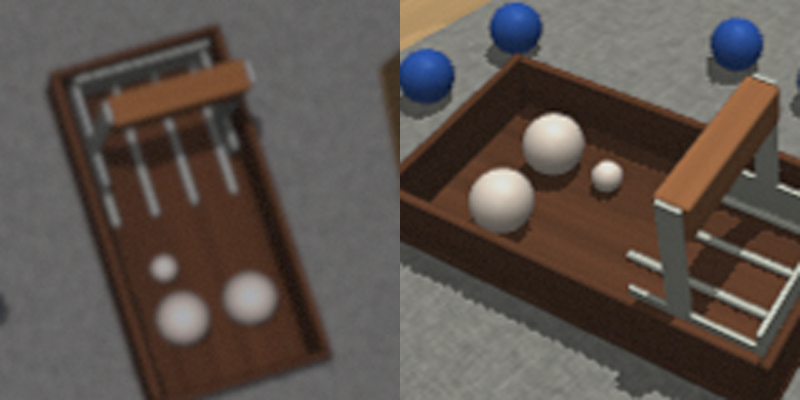

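The top view shows the tray, with corners at about (432,178), (520,150), (578,322) and (486,349) in the 768-px view. It holds the slotted scoop (bar at 498,183), the white large balls (501,301) and (536,291), and the small ball (491,275).

Look-alikes:
- A solid-floored scoop at (85,190).
- Blue balls at (381,245), (392,294), (463,389) and (516,390).
- A wooden box at (660,205).

I choose the slotted scoop and the white balls in the dark tray. The dish is at (232,242). The crop confirms the slotted tines in the tray.

Run:
```python
from h import *
P=[(432,178),(520,150),(578,322),(486,349)]
C=np.array([ray(u/1.5,v/1.5,.045,"top")[:2] for u,v in P]); print("corners",C.round(3),"centre",C.mean(0).round(4))
for i in range(4):
    d=C[(i+1)%4]-C[i]; print(np.linalg.norm(d).round(4),np.degrees(np.arctan2(d[1],d[0])).round(1))
# bar top corners in crop v2 left (scale 400/140, off 270,90)
f=lambda u,v,z:ray(270+u*.35,90+v*.35,z,"top")[:2]
B=np.array([f(107,100,.113),f(247,63,.113),f(250,90,.113),f(115,126,.113)]);print("bar",B.round(4),B.mean(0).round(4),[np.linalg.norm(B[i]-B[i-1]).round(3) for i in range(4)])
d=B[0]+B[3]-B[1]-B[2];print("bar dir",np.degrees(np.arctan2(d[1],d[0])))
for n,u,v,z in(("a",183,318,.024),("b",250,298,.024),("s",163,267,.015)):print(n,f(u,v,z).round(4))
print("tips",[f(u,v,.008).round(4) for u,v in((114,226),(155,215),(195,203),(235,192))])
print("tray floor tests")
D=[(172,242),(293,242),(232,184),(232,301)]
print("dish",np.array([ray(u/1.5,v/1.5,.036,"top")[:2] for u,v in D]).round(3))
s=bot.observe();print(s["t"],s["orientation"],s["ee_pos"],s["grip_width"])
```

```text
corners [[ 0.637 -0.075]
 [ 0.674 -0.191]
 [ 0.447 -0.256]
 [ 0.414 -0.139]] centre [ 0.5427 -0.1653]
0.1222 -72.3
0.236 -164.2
0.1216 105.8
0.2319 16.0
bar [[ 0.602  -0.104 ]
 [ 0.6252 -0.192 ]
 [ 0.6077 -0.1931]
 [ 0.5853 -0.1085]] [ 0.605  -0.1494] [np.float64(0.017), np.float64(0.091), np.float64(0.018), np.float64(0.087)]
bar dir 104.81685927296859
a [ 0.4752 -0.1638]
b [ 0.4887 -0.2102]
s [ 0.5121 -0.1529]
tips [array([ 0.5428, -0.1204]), array([ 0.5506, -0.1496]), array([ 0.559 , -0.1782]), array([ 0.5668, -0.2069])]
tray floor tests
dish [[0.556 0.265]
 [0.554 0.107]
 [0.633 0.189]
 [0.478 0.184]]
0.6 [-1.35570714e-05  1.62182939e-01  9.86760707e-01 -1.85771901e-05] [0.20003718 0.59210882 0.24527217] 0.0851089246487556
```

Request:
{"name": "arm_command", "arguments": {"series": "0.55 -1 0 0 0 -0.05; 0.55 -1 0 0 0 -0.05; 0.55 -1 0 0 0 -0.05; 0.55 -1 0 0 0 -0.05", "gripper": 0, "newtons": 90}}

```text
t: 1.1
ee_pos: [0.3108, 0.3899, 0.2454]
orientation: [0.0, 0.315, 0.949, -0.0]
contact_force: [0.5, 0.3, 0.5]
grip_width: 0.0853
gripper_force: 0.0
```

Request:
{"name": "arm_command", "arguments": {"series": "0.55 -1 0 0 0 -0.05; 0.55 -1 0 0 0 -0.05; 0.55 -1 0 0 0 -0.05; 0.55 -1 0 0 0 -0.05"}}

```text
t: 1.6
ee_pos: [0.421, 0.1899, 0.2456]
orientation: [0.0, 0.46, 0.888, 0.0]
contact_force: [-0.3, 1.3, -0.5]
grip_width: 0.0855
gripper_force: 0.0
```

Request:
{"name": "arm_command", "arguments": {"series": "0.5 -1 0 0 0 -0.05; 0.5 -1 0 0 0 -0.05; 0.5 -1 0 0 0 -0.05; 0.5 -1 0 0 0 -0.05; 0.5 -1 0 0 0 -0.05"}}

```text
t: 2.22
ee_pos: [0.5209, -0.01, 0.2453]
orientation: [0.0, 0.594, 0.805, 0.0]
contact_force: [0.2, 0.6, -0.6]
grip_width: 0.0852
gripper_force: 0.0
```

Run:
```python
from h import *
from scipy.spatial.transform import Rotation as R
s=bot.observe();M=R.from_quat(np.r_[s["orientation"][1:],s["orientation"][0]]).as_matrix()
print(s["t"],s["ee_pos"].round(4) if hasattr(s["ee_pos"],'round') else s["ee_pos"],M.round(3),np.degrees(np.arctan2(M[1,1],M[0,1])))
```

```text
2.225 [ 0.5209 -0.01    0.2453] [[-0.295  0.956  0.   ]
 [ 0.956  0.295 -0.   ]
 [-0.     0.    -1.   ]] 17.146683898287296
```

Request:
{"name": "arm_command", "arguments": {"series": "0.42 -0.695 0 0 0 -0.005; 0.42 -0.695 0 0 0 -0.005; 0.42 -0.695 -0.1 0 0 -0.005; 0.42 -0.695 -0.25 0 0 -0.005; 0.42 -0.695 -0.4 0 0 -0.005; 0.42 -0.695 -0.55 0 0 -0.005; 0.42 -0.695 -0.65 0 0 -0.005; 0.42 -0.695 -0.65 0 0 -0.005"}}

```text
t: 3.22
ee_pos: [0.6031, -0.1459, 0.114]
orientation: [-0.001, 0.605, 0.796, -0.001]
contact_force: [0.6, 0.3, 0.3]
grip_width: 0.0853
gripper_force: 0.0
```

Run:
```python
from h import *
a=bot.capture("top");b=bot.capture("scene")
c=cv2.resize(a[90:230,270:410],(400,400),interpolation=cv2.INTER_CUBIC);d=cv2.resize(b[130:330,130:330],(400,400),interpolation=cv2.INTER_CUBIC)
cv2.imwrite("pics/v3.png",np.hstack([c,d]))
for r in bot.pinpoint("scoop","scene")[:3]: print(r)
```

```text
{'location': [0.6022, -0.1504, 0.0096], 'conf': 0.8}
```

View pics/v3.png

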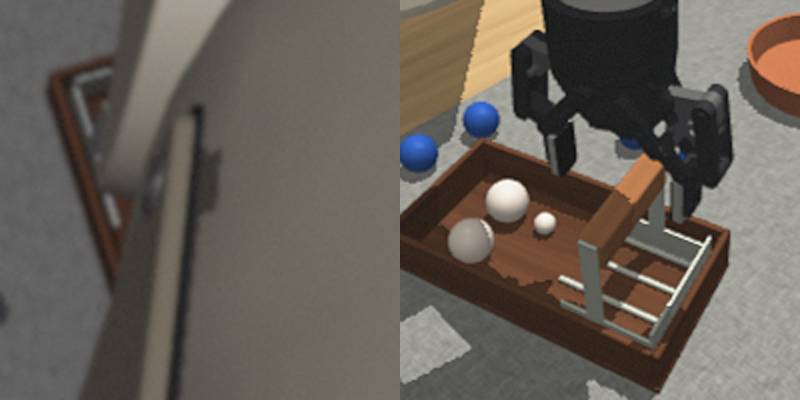

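The scene crop shows the open fingers on either side of the bar at about (625,200). The balls are undisturbed. I'll go down and grip.

Request:
{"name": "arm_command", "arguments": {"series": "0.01 -0.015 -0.06 0 0 0; 0.01 -0.015 -0.09 0 0 0; 0.01 -0.015 -0.09 0 0 0"}}

```text
t: 3.75
ee_pos: [0.6056, -0.1499, 0.0966]
orientation: [-0.001, 0.605, 0.796, -0.0]
contact_force: [-0.3, -1.2, -0.8]
grip_width: 0.0856
gripper_force: 0.0
```

Request:
{"name": "arm_command", "arguments": {"series": "0 0 0 0 0 0; 0 0 0 0 0 0; 0 0 0 0 0 0; 0 0 0 0 0 0; 0 0 0 0 0 0; 0 0 0 0 0 0", "gripper": 1, "newtons": 90}}

```text
t: 4.5
ee_pos: [0.6064, -0.1499, 0.0975]
orientation: [0.0, 0.605, 0.796, 0.0]
contact_force: [1.2, 1.0, 0.8]
grip_width: 0.0188
gripper_force: 89.3
```

```bash
cat > st.py <<'E'
from h import *
from scipy.spatial.transform import Rotation as R
s=bot.observe();M=R.from_quat(np.r_[s["orientation"][1:],s["orientation"][0]]).as_matrix()
y=M[:,1]; print(s["t"],np.round(s["ee_pos"],4),"yaw",np.degrees(np.arctan2(y[1],y[0])).round(2),"pitch(toolz)",M[:,2].round(3),"w",s["grip_width"],s["gripper_force"],np.round(s["contact_force"],1),np.round(s["qpos"],2))
E
python3 st.py
```

```text
4.5 [ 0.6064 -0.1499  0.0975] yaw 15.53 pitch(toolz) [ 0.001 -0.    -1.   ] w 0.018767313632554055 89.29281949996948 [1.2 1.  0.8] [-0.24  0.52  1.75  0.    0.88 -0.52]
```

Request:
{"name": "arm_command", "arguments": {"series": "-0.025 -0.007 0.003 0 0 0; -0.07 -0.02 0.003 0 0 0; -0.12 -0.034 0.003 0 0 0; -0.17 -0.049 0.003 0 0 0; -0.22 -0.063 0.003 0 0 0; -0.27 -0.077 0.003 0 0 0; -0.32 -0.092 0.003 0 0 0; -0.36 -0.103 0.003 0 0 0; -0.4 -0.115 0.003 0 0 0"}}

```text
t: 5.62
ee_pos: [0.5256, -0.173, 0.0979]
orientation: [0.0, 0.605, 0.796, 0.0]
contact_force: [0.5, 0.9, -3.1]
grip_width: 0.0188
gripper_force: 88.9
```

Request:
{"name": "arm_command", "arguments": {"series": "-0.03 -0.009 0 0 0 0; -0.06 -0.017 0 0 0 0; -0.085 -0.024 0 0 0 0; -0.105 -0.03 0 0 0 0; -0.105 -0.03 0 0 0 0"}}

```text
t: 6.25
ee_pos: [0.5048, -0.1789, 0.0979]
orientation: [-0.0, 0.605, 0.796, -0.0]
contact_force: [-0.2, -0.5, -3.2]
grip_width: 0.0189
gripper_force: 88.9
```

```bash
python3 st.py
python3 - <<'E'
from h import *
a=bot.capture("top");b=bot.capture("scene")
cv2.imwrite("pics/s4.png",b);cv2.imwrite("pics/t4.png",a)
c=cv2.resize(a[130:270,290:430],(400,400),interpolation=cv2.INTER_CUBIC);d=cv2.resize(b[180:300,120:240],(400,400),interpolation=cv2.INTER_CUBIC)
cv2.imwrite("pics/v4.png",np.hstack([c,d]))
for l in("large_1","small","scoop"):
    for r in bot.pinpoint(l,"scene")[:5]: print(l,np.round(r["location"],3),round(r["conf"],2))
E
```

```text
6.25 [ 0.5048 -0.1789  0.0979] yaw 15.52 pitch(toolz) [-0.  0. -1.] w 0.01885003471744155 88.86847257614136 [-0.2 -0.5 -3.2] [-0.34  0.41  1.94  0.    0.79 -0.61]
large_1 [ 0.362 -0.18   0.022] 0.84
large_1 [ 0.486 -0.019  0.018] 0.83
large_1 [ 0.474 -0.212  0.022] 0.52
large_1 [ 0.553 -0.007  0.018] 0.51
large_1 [ 0.46  -0.158  0.024] 0.42
small [ 0.509 -0.146  0.017] 0.48
scoop [ 0.505 -0.178  0.012] 0.62
```

View pics/v4.png

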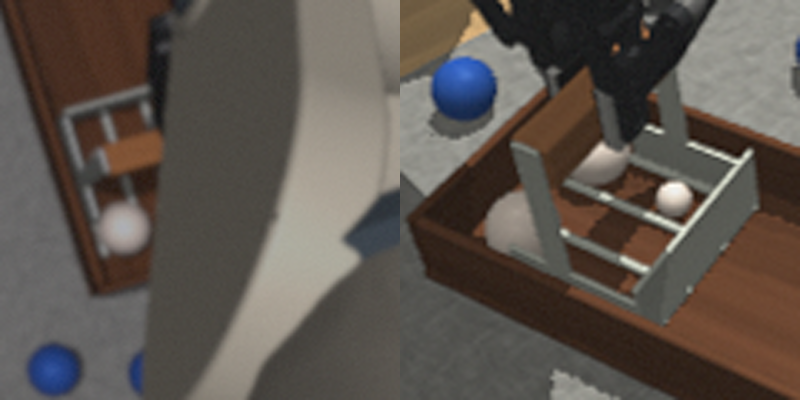

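The slotted scoop now surrounds both large balls, at (125,225) in the left crop and (605,160) and (515,225) in the right. The small one lies in a slot at (673,197). The tips are still about 18 mm from the end wall, so I advance 12 mm more.

Request:
{"name": "arm_command", "arguments": {"series": "-0.02 -0.006 0 0 0 0; -0.04 -0.0115 0 0 0 0; -0.057 -0.0165 0 0 0 0; -0.057 -0.0165 0 0 0 0; -0.057 -0.0165 0 0 0 0"}}

```text
t: 7.12
ee_pos: [0.4937, -0.1822, 0.098]
orientation: [0.0, 0.605, 0.796, 0.0]
contact_force: [0.4, -0.5, -2.7]
grip_width: 0.0186
gripper_force: 88.9
```

```bash
python3 st.py
python3 - <<'E'
from h import *
b=bot.capture("scene")
for l in("large_1","small"):
    for r in bot.pinpoint(l,"scene")[:5]:
        p=np.array(r["location"]); d=p-[.5427,-.1653,0]
        print(l,p.round(3),round(r["conf"],2),"tray",np.round([d[0]*.9613+d[1]*.2756,-d[0]*.2756+d[1]*.9613],3))
E
```

```text
7.125 [ 0.4937 -0.1822  0.098 ] yaw 15.53 pitch(toolz) [ 0. -0. -1.] w 0.018620615308531003 88.86916279792786 [ 0.4 -0.5 -2.7] [-0.36  0.4   1.96  0.    0.78 -0.63]
large_1 [ 0.486 -0.02   0.017] 0.86 tray [-0.015  0.156]
large_1 [ 0.552 -0.008  0.017] 0.83 tray [0.052 0.149]
large_1 [ 0.464 -0.216  0.024] 0.68 tray [-0.09  -0.027]
large_1 [ 0.449 -0.163  0.023] 0.67 tray [-0.089  0.028]
large_1 [ 0.362 -0.178  0.022] 0.57 tray [-0.178  0.037]
small [ 0.506 -0.148  0.017] 0.57 tray [-0.031  0.026]
```

Request:
{"name": "arm_command", "arguments": {"series": "0.0226 0.0063 0.0515 -0.0022 0.008 0; 0.0376 0.0104 0.0985 -0.0037 0.0134 0; 0.0593 0.0164 0.1275 -0.0059 0.0214 0; 0.0862 0.0239 0.148 -0.0089 0.0321 0; 0.1055 0.0293 0.174 -0.0111 0.0402 0; 0.1238 0.0343 0.1985 -0.0134 0.0482 0; 0.1238 0.0343 0.1985 -0.0134 0.0482 0; 0.1238 0.0343 0.1985 -0.0134 0.0482 0; 0.1238 0.0343 0.1985 -0.0134 0.0482 0"}}

```text
t: 8.4
ee_pos: [0.5179, -0.1754, 0.1375]
orientation: [-0.095, 0.598, 0.786, -0.124]
contact_force: [0.1, -0.2, -4.1]
grip_width: 0.0187
gripper_force: 88.9
```

```bash
python3 st.py
python3 - <<'E'
from h import *
a=bot.capture("top");b=bot.capture("scene")
c=cv2.resize(a[130:270,290:430],(400,400),interpolation=cv2.INTER_CUBIC);d=cv2.resize(b[170:290,120:240],(400,400),interpolation=cv2.INTER_CUBIC)
cv2.imwrite("pics/v5.png",np.hstack([c,d]))
for l in("large_1","small"):
    for r in bot.pinpoint(l,"scene")[:5]: print(l,np.round(r["location"],3),round(r["conf"],2))
E
```

```text
8.4 [ 0.5179 -0.1754  0.1375] yaw 15.52 pitch(toolz) [-0.298 -0.082 -0.951] w 0.018692616602913294 88.86708498001099 [ 0.1 -0.2 -4.1] [-0.24  0.5   1.71 -0.16  1.21 -0.43]
large_1 [ 0.47  -0.215  0.077] 0.86
large_1 [ 0.554 -0.006  0.016] 0.83
large_1 [ 0.486 -0.024  0.018] 0.62
large_1 [ 0.365 -0.112  0.019] 0.61
large_1 [ 0.363 -0.18   0.02 ] 0.58
```

View pics/v5.png

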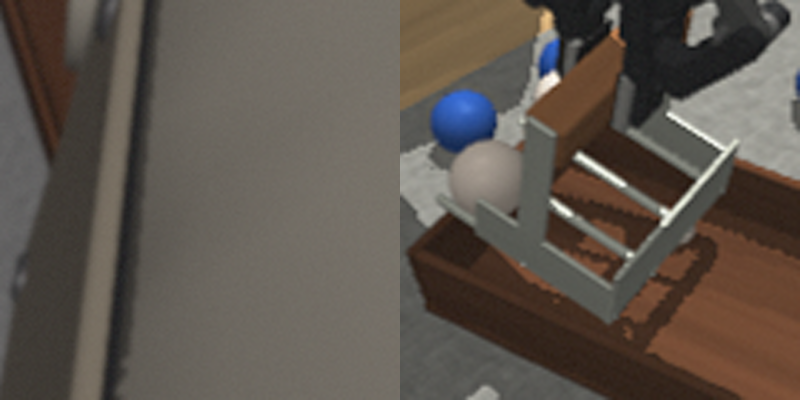

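Both large balls are held on the front of the scoop, at (487,175) and (548,85) in the right crop. The weight gain of 1.2 N fits two balls. They rest against the front edges of the side walls. I'll lift gently and look for the small one.

Request:
{"name": "arm_command", "arguments": {"series": "0 0 0.02 0 0 0; 0 0 0.06 0 0 0; 0 0 0.11 0 0 0; 0 0 0.16 0 0 0; 0 0 0.2 0 0 0; 0 0 0.225 0 0 0; 0 0 0.225 0 0 0"}}

```text
t: 9.48
ee_pos: [0.5186, -0.1753, 0.183]
orientation: [-0.094, 0.598, 0.786, -0.124]
contact_force: [-0.2, -0.5, -3.5]
grip_width: 0.0189
gripper_force: 88.9
```

```bash
python3 st.py
python3 - <<'E'
from h import *
b=bot.capture("scene"); cv2.imwrite("pics/v6.png",cv2.resize(b[110:310,90:290],(600,600),interpolation=cv2.INTER_CUBIC))
for r in bot.pinpoint("small","scene")[:3]: print(np.round(r["location"],3),r["conf"])
E
```

```text
9.475 [ 0.5186 -0.1753  0.183 ] yaw 15.53 pitch(toolz) [-0.297 -0.083 -0.951] w 0.018918405413906304 88.8512921333313 [-0.2 -0.5 -3.5] [-0.24  0.45  1.68 -0.16  1.29 -0.44]
[ 0.549 -0.161 -0.004] 0.68
[ 0.505 -0.143  0.02 ] 0.4
```

View pics/v6.png

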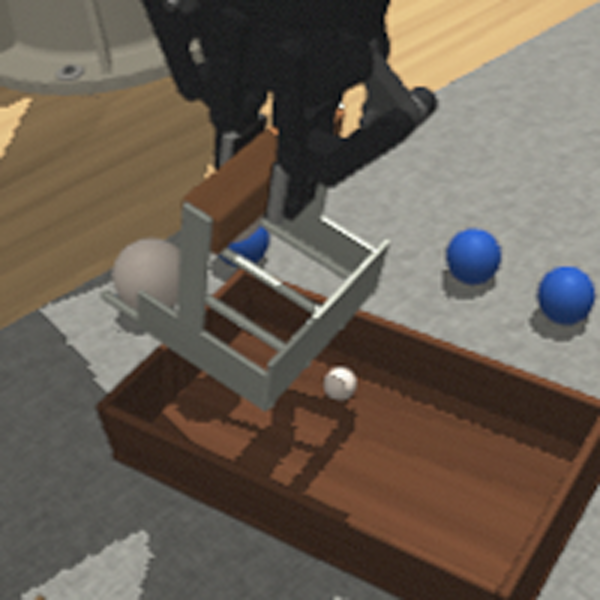

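The small ball is in the tray at (340,384). One large ball shows at (150,275). I need to confirm the second one behind the bar.

Run:
```python
from h import *
a=bot.capture("top")
f=lambda p:np.round((np.array(px(p,"scene"))-[90,110])*3)
print("ball2 on scoop",f([.455,-.162,.122]),"ball1",f([.47,-.215,.122]),"ball2 in tray",f([.45,-.163,.024]),f([.46,-.21,.024]))
print("before-lift pred",(np.array(px([.455,-.162,.077],"scene"))-[120,170])*3.333)
print([ (np.round(r["location"],3).tolist(),round(r["conf"],2)) for r in bot.pinpoint("large_1","top")])
c=cv2.resize(a[130:290,230:430],(750,600),interpolation=cv2.INTER_CUBIC);cv2.imwrite("pics/v7.png",c)
print(np.mean([bot.observe()["contact_force"][2] for _ in range(3)]))
```

```text
ball2 on scoop [227. 205.] ball1 [154. 269.] ball2 in tray [251. 335.] [192. 389.]
before-lift pred [169.04887339 100.22257183]
[([0.551, -0.008, 0.019], 0.7), ([0.489, -0.022, 0.016], 0.63)]
-4.407396041009794
```

Request:
{"name": "arm_command", "arguments": {"series": "0.009 0.029 0 0 0 0; 0.027 0.087 0 0 0 0; 0.054 0.173 0 0 0 0; 0.087 0.279 0 0 0 0; 0.123 0.395 0 0 0 0; 0.159 0.51 0 0 0 0; 0.195 0.626 0 0 0 0; 0.231 0.741 0 0 0 0; 0.267 0.857 0 0 0 0; 0.3 0.962 0 0 0 0"}}

```text
t: 10.92
ee_pos: [0.5789, 0.0187, 0.1825]
orientation: [-0.095, 0.598, 0.786, -0.125]
contact_force: [0.1, 0.5, -4.2]
grip_width: 0.0187
gripper_force: 88.9
```

Request:
{"name": "arm_command", "arguments": {"series": "0.036 0.115 0 0 0 0; 0.072 0.231 0 0 0 0; 0.108 0.347 0 0 0 0; 0.144 0.462 0 0 0 0; 0.18 0.578 0 0 0 0; 0.213 0.683 0 0 0 0; 0.243 0.78 0 0 0 0; 0.27 0.866 0 0 0 0; 0.291 0.934 0 0 0 0; 0.3 0.962 0 0 0 0"}}

```text
t: 12.18
ee_pos: [0.6386, 0.2102, 0.1825]
orientation: [-0.095, 0.597, 0.786, -0.125]
contact_force: [0.6, 0.2, -4.1]
grip_width: 0.0186
gripper_force: 88.9
```

```bash
python3 st.py
python3 - <<'E'
from h import *
a=bot.capture("top");b=bot.capture("scene")
c=cv2.resize(a[90:250,90:250],(400,400),interpolation=cv2.INTER_CUBIC);d=cv2.resize(b[70:230,240:400],(400,400),interpolation=cv2.INTER_CUBIC)
cv2.imwrite("pics/v8.png",np.hstack([c,d]))
for n in("scene","top"):
  for l in("large_1","dish"):
    for r in bot.pinpoint(l,n)[:5]: print(n,l,np.round(r["location"],3),round(r["conf"],2))
E
```

```text
12.175 [0.6386 0.2102 0.1825] yaw 15.56 pitch(toolz) [-0.298 -0.083 -0.951] w 0.018587217302360935 88.85365962982178 [ 0.6  0.2 -4.1] [0.31 0.65 1.33 0.01 1.47 0.04]
scene large_1 [ 0.365 -0.111  0.016] 0.75
scene large_1 [ 0.554 -0.007  0.015] 0.72
scene large_1 [0.576 0.222 0.128] 0.7
scene large_1 [0.59  0.174 0.121] 0.61
scene large_1 [ 0.361 -0.177  0.019] 0.57
scene dish [ 0.556  0.19  -0.001] 0.96
top large_1 [0.574 0.229 0.124] 0.77
top large_1 [ 0.55  -0.008  0.018] 0.73
top large_1 [ 0.488 -0.023  0.019] 0.66
top large_1 [ 0.365 -0.112  0.019] 0.64
top large_1 [ 0.357 -0.177  0.013] 0.56
top dish [0.56  0.188 0.001] 0.82
```

View pics/v8.png

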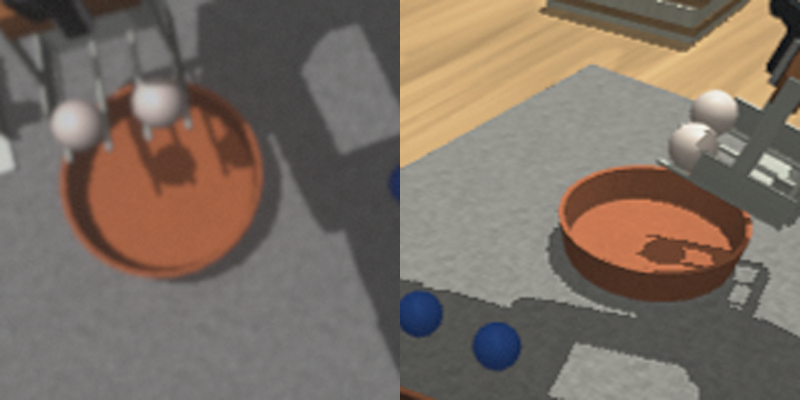

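Both balls sit on the front of the scoop above the dish, at (78,125) and (158,102) in the left crop. I'll lower the scoop, then tip it.

Request:
{"name": "arm_command", "arguments": {"series": "0.001 -0.004 -0.03 0 0 0; 0.003 -0.01 -0.09 0 0 0; 0.005 -0.02 -0.15 0 0 0; 0.005 -0.02 -0.2 0 0 0; 0.005 -0.02 -0.23 0 0 0; 0.005 -0.02 -0.23 0 0 0"}}

```text
t: 13.22
ee_pos: [0.6391, 0.2055, 0.1359]
orientation: [-0.095, 0.598, 0.786, -0.125]
contact_force: [-0.9, -0.9, -4.8]
grip_width: 0.0186
gripper_force: 88.9
```

Request:
{"name": "arm_command", "arguments": {"series": "-0.0646 -0.0179 0.0045 0.0074 -0.0268 0; -0.1238 -0.0344 0.0075 0.0134 -0.0482 0; -0.1633 -0.0454 0.0095 0.0171 -0.0616 0; -0.2048 -0.0569 -0.0065 0.0208 -0.0749 0; -0.2048 -0.0569 -0.0065 0.0208 -0.0749 0; -0.2476 -0.0688 -0.017 0.0245 -0.0883 0; -0.2915 -0.0809 -0.026 0.0282 -0.1017 0; -0.2915 -0.0809 -0.026 0.0282 -0.1017 0; -0.3811 -0.1058 -0.0265 0.0357 -0.1285 0; -0.4707 -0.1307 -0.0335 0.0431 -0.1552 0"}}

```text
t: 14.48
ee_pos: [0.5607, 0.1729, 0.1465]
orientation: [0.182, 0.579, 0.76, 0.234]
contact_force: [1.6, -2.1, -3.1]
grip_width: 0.0186
gripper_force: 89.8
```

Request:
{"name": "arm_command", "arguments": {"series": "0 0 0 0 0 0; 0 0 0 0 0 0; 0 0 0 0 0 0; 0 0 0 0 0 0"}}

```text
t: 14.98
ee_pos: [0.5622, 0.1734, 0.1476]
orientation: [0.182, 0.579, 0.76, 0.235]
contact_force: [-0.3, 0.3, -3.3]
grip_width: 0.0188
gripper_force: 89.9
```

```bash
python3 st.py
python3 - <<'E'
from h import *
a=bot.capture("top");b=bot.capture("scene")
c=cv2.resize(a[90:250,90:250],(400,400),interpolation=cv2.INTER_CUBIC);d=cv2.resize(b[70:230,240:400],(400,400),interpolation=cv2.INTER_CUBIC)
cv2.imwrite("pics/v9.png",np.hstack([c,d]))
for n in("scene","top"):
  for l in("large_1","dish"):
    for r in bot.pinpoint(l,n)[:6]: print(n,l,np.round(r["location"],3),round(r["conf"],2))
E
```

```text
14.975 [0.5622 0.1734 0.1476] yaw 15.5 pitch(toolz) [ 0.548  0.146 -0.824] w 0.018801807890701638 89.94815468788147 [-0.3  0.3 -3.3] [ 0.31  0.26  2.22 -0.46  0.07  0.49]
scene large_1 [ 0.553 -0.008  0.018] 0.87
scene large_1 [0.516 0.159 0.024] 0.71
scene large_1 [ 0.365 -0.112  0.017] 0.61
scene large_1 [0.509 0.199 0.026] 0.55
scene large_1 [ 0.491 -0.021  0.018] 0.55
scene dish [0.556 0.188 0.   ] 0.58
top large_1 [ 0.488 -0.022  0.016] 0.71
top large_1 [ 0.551 -0.006  0.018] 0.71
top large_1 [ 0.366 -0.111  0.02 ] 0.63
top large_1 [0.519 0.154 0.021] 0.52
top large_1 [ 0.358 -0.178  0.016] 0.52
top dish [0.559 0.19  0.   ] 0.71
```

View pics/v9.png

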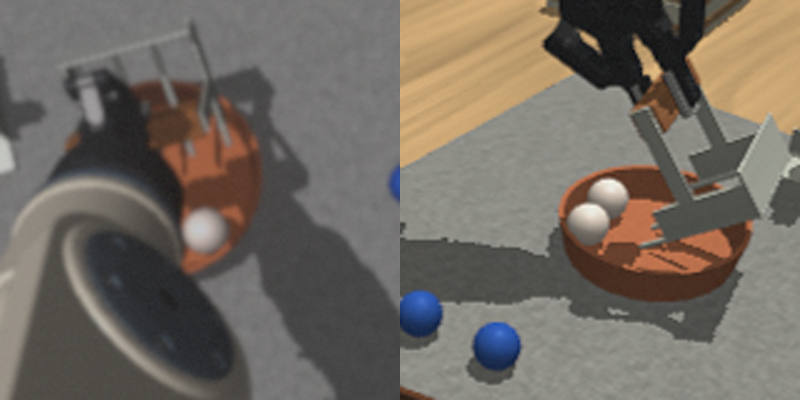

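Both large balls are in the dish, at (608,198) and (588,224) in the right crop. I raise the scoop straight up, then level it.

Request:
{"name": "arm_command", "arguments": {"series": "0 0 0.05 0 0 0; 0 0 0.15 0 0 0; 0 0 0.3 0 0 0; 0 0 0.4 0 0 0; 0 0 0.4 0 0 0"}}

```text
t: 15.9
ee_pos: [0.5623, 0.1735, 0.2295]
orientation: [0.183, 0.578, 0.759, 0.236]
contact_force: [0.5, 0.7, -3.9]
grip_width: 0.0185
gripper_force: 90.0
```

```bash
python3 st.py
```

```text
15.9 [0.5623 0.1735 0.2295] yaw 15.51 pitch(toolz) [ 0.551  0.147 -0.822] w 0.01854747491404128 90.0027859210968 [ 0.5  0.7 -3.9] [ 0.31  0.1   2.16 -0.11  0.28  0.14]
```

Request:
{"name": "arm_command", "arguments": {"series": "0.005 -0.04 0 -0.0065 0.0233 0; 0.02 -0.15 0 -0.013 0.0466 0; 0.045 -0.32 0 -0.0195 0.07 0; 0.07 -0.5 0 -0.0259 0.0931 0; 0.09 -0.66 0 -0.0259 0.0931 0; 0.11 -0.8085 0 -0.0259 0.0931 0; 0.11 -0.8085 0 -0.0259 0.0931 0"}}

```text
t: 16.77
ee_pos: [0.5833, 0.0096, 0.2259]
orientation: [0.001, 0.606, 0.795, -0.004]
contact_force: [-0.3, 0.9, -3.1]
grip_width: 0.0186
gripper_force: 89.9
```

Request:
{"name": "arm_command", "arguments": {"series": "0.01 -0.08 -0.02 0 0 0; 0.035 -0.25 -0.06 0 0 0; 0.06 -0.45 -0.12 0 0 0; 0.085 -0.63 -0.18 0 0 0; 0.1 -0.76 -0.23 0 0 0; 0.11 -0.8085 -0.25 0 0 0; 0.11 -0.8085 -0.25 0 0 0"}}

```text
t: 17.65
ee_pos: [0.6052, -0.1501, 0.177]
orientation: [0.001, 0.605, 0.796, -0.004]
contact_force: [0.5, 0.4, -2.2]
grip_width: 0.0188
gripper_force: 89.9
```

```bash
python3 st.py
python3 - <<'E'
from h import *
b=bot.capture("scene"); cv2.imwrite("pics/v10.png",cv2.resize(b[110:310,110:310],(600,600),interpolation=cv2.INTER_CUBIC))
for l in ("small","large_1"):
  for r in bot.pinpoint(l,"scene")[:6]: print(l,np.round(r["location"],3),r["conf"])
E
```

```text
17.65 [ 0.6052 -0.1501  0.177 ] yaw 15.5 pitch(toolz) [-0.003 -0.007 -1.   ] w 0.01882433919540182 89.85735297203064 [ 0.5  0.4 -2.2] [-0.24  0.42  1.7  -0.01  1.03 -0.51]
small [ 0.506 -0.143  0.018] 0.54
small [ 0.554  0.187 -0.   ] 0.27
large_1 [ 0.362 -0.178  0.019] 0.82
large_1 [ 0.365 -0.112  0.019] 0.64
large_1 [0.507 0.196 0.025] 0.62
large_1 [ 0.552 -0.005  0.016] 0.62
large_1 [0.514 0.157 0.023] 0.56
```

View pics/v10.png

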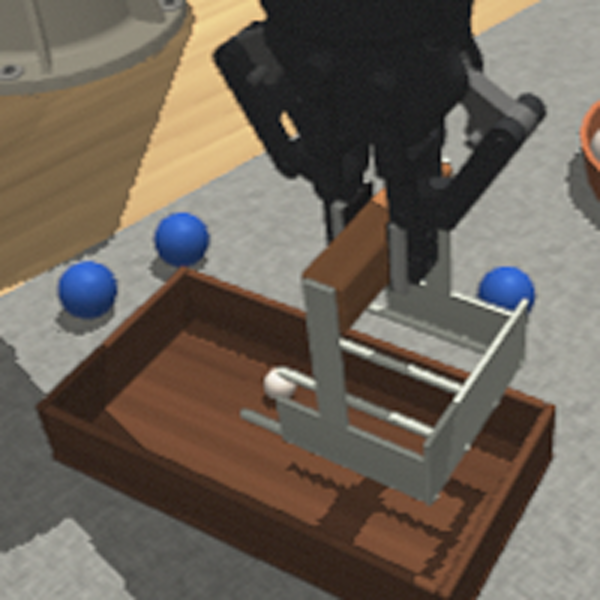

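The scoop is level above its old place. The small ball at (280,382) is well clear of the tips' landing spot. I'll lower it.

Request:
{"name": "arm_command", "arguments": {"series": "0.006 0 -0.04 0.0011 -0.0005 0; 0.006 0 -0.11 0.0011 -0.0005 0; 0.006 0 -0.19 0.0011 -0.0005 0; 0.006 0 -0.27 0.0011 -0.0005 0; 0.006 0 -0.33 0.0011 -0.0005 0; 0.006 0 -0.37 0.0011 -0.0005 0; 0.006 0 -0.385 0.0011 -0.0005 0; 0.006 0 -0.385 0.0011 -0.0005 0"}}

```text
t: 18.8
ee_pos: [0.6068, -0.1502, 0.1007]
orientation: [0.001, 0.605, 0.796, 0.0]
contact_force: [0.3, 0.7, -3.9]
grip_width: 0.0183
gripper_force: 89.9
```

```bash
python3 st.py
```

```text
18.8 [ 0.6068 -0.1502  0.1007] yaw 15.52 pitch(toolz) [ 0.001 -0.    -1.   ] w 0.018333639133096633 89.85817551612854 [ 0.3  0.7 -3.9] [-0.25  0.52  1.74  0.    0.88 -0.52]
```

Request:
{"name": "arm_command", "arguments": {"series": "0 0 -0.005 0 0 0; 0 0 -0.01 0 0 0; 0 0 -0.015 0 0 0; 0 0 -0.017 0 0 0; 0 0 -0.017 0 0 0"}}

```text
t: 19.42
ee_pos: [0.6068, -0.1502, 0.0975]
orientation: [0.001, 0.605, 0.796, 0.0]
contact_force: [-0.2, -0.7, 0.7]
grip_width: 0.0186
gripper_force: 90.3
```

```bash
python3 st.py
```

```text
19.425 [ 0.6068 -0.1502  0.0975] yaw 15.52 pitch(toolz) [ 0.001 -0.    -1.   ] w 0.018584182948669446 90.27312397956848 [-0.2 -0.7  0.7] [-0.25  0.52  1.74  0.    0.88 -0.52]
```

The scoop's weight is now on the tray floor. I'll release it and rise.

Request:
{"name": "arm_command", "arguments": {"series": "0 0 0 0 0 0; 0 0 0 0 0 0; 0 0 0 0 0 0; 0 0 0 0 0 0; 0 0 0 0 0 0; 0 0 0 0 0 0", "gripper": 0}}

```text
t: 20.18
ee_pos: [0.6066, -0.1502, 0.0972]
orientation: [0.0, 0.605, 0.796, 0.0]
contact_force: [0.8, -0.5, -0.4]
grip_width: 0.0852
gripper_force: 0.0
```

Request:
{"name": "arm_command", "arguments": {"series": "0 0 0.05 0 0 0; 0 0 0.15 0 0 0; 0 0 0.3 0 0 0; 0 0 0.5 0 0 0; 0 0 0.75 0 0 0; 0 0.2 0.75 0 0 0; 0 0.45 0.75 0 0 0; 0 0.7 0.75 0 0 0; 0 0.8 0.75 0 0 0; 0 0.8 0.75 0 0 0"}}

```text
t: 21.42
ee_pos: [0.6068, 0.0107, 0.2483]
orientation: [0.001, 0.604, 0.797, 0.0]
contact_force: [0.4, -0.7, -0.5]
grip_width: 0.0853
gripper_force: 0.0
```

```bash
python3 st.py
python3 - <<'E'
from h import *
a=bot.capture("top");b=bot.capture("scene")
d=cv2.resize(b[100:340,100:420],(800,600),interpolation=cv2.INTER_CUBIC)
cv2.imwrite("pics/v11.png",d)
for l in ("scoop","small","large_1","dish"):
  for r in bot.pinpoint(l,"scene")[:6]: print(l,np.round(r["location"],3),r["conf"])
E
```

```text
21.425 [0.6068 0.0107 0.2483] yaw 15.65 pitch(toolz) [ 0.002 -0.    -1.   ] w 0.08529237684730062 0.0 [ 0.4 -0.7 -0.5] [ 0.02  0.32  1.67 -0.    1.15 -0.26]
scoop [ 0.605 -0.149  0.009] 0.82
small [ 0.506 -0.145  0.018] 0.39
large_1 [ 0.36  -0.179  0.019] 0.89
large_1 [ 0.367 -0.11   0.018] 0.77
large_1 [ 0.488 -0.019  0.015] 0.68
large_1 [0.515 0.158 0.021] 0.64
large_1 [0.508 0.199 0.023] 0.62
large_1 [ 0.55  -0.005  0.015] 0.5
dish [ 0.556  0.19  -0.   ] 0.82
```

View pics/v11.png

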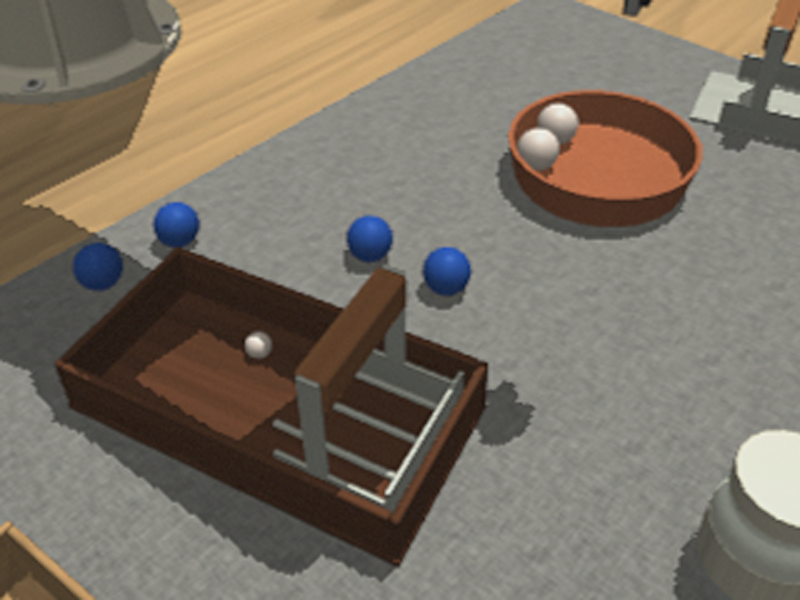

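Both large balls are in the dish, at (558,122) and (538,148). The small one is in the tray at (258,345), and the scoop lies flat at its end of the tray. The arm is clear, so I hand in.

```bash
python3 -c "
from cell import bot
print(bot.finish_job())"
```

```text
the job is handed in; nothing more can be done
None
```

The job is handed in at about 21 s on the robot's clock: both large balls are in the clay dish, the small one is still in the tray, the scoop is back flat at its end of the tray, and the fingers never touched a ball.

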